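Advance the decorating wheel five clicks

ROBOT

A 7-joint arm with a two-finger parallel gripper is mounted at the origin on a cart in front of the work surface, level with it; the furniture and walls round the work are solid. World frame = base frame: x ahead of the robot, y to its left, z up, the work surface at z = 0. Lengths are in m, angles in rad, forces in N, time in s.
With the tool pointing down it reaches from about 0.4 to 0.75 m from the base axis. Payload 19.5 kg.
Tool frame: the origin (TCP) lies between the finger pads; the fingertips stand 25 mm ahead of it and the grasp point (between the pads) lies 6 mm ahead of it; z points along the fingers, x is the direction in which the jaws open and shut, and the axes are right-handed (so a half turn about z gives the same grasp; the last joint's range is limited). The gripper opens to 85 mm and grips with 20 to 120 N. Pads are 22 mm wide; open, the fingers measure 114 mm over their backs; the gripper's body (76 mm by 85 mm) begins 54 mm behind the grasp point. The pads swing forward as they close: fully open they stand 13 mm farther back than shut.
Start: joints at [-1.265, 0.707, -0.028, 1.485, 0.022, 0.951, -0.075], TCP at [0.196, 0.541, 0.225] pointing down, gripper open.
Joint ranges: [-2.71, 2.71], [-0.32, 2.16], [-1.57, 1.52], [0, 2.45], [-1.46, 4.6], [0, 2.02], [-2.83, 2.83]. Speed limits (rad/s): [1.89, 1.89, 2.57, 2.57, 3.01, 3.01, 3.01].

INTERFACE

Orientations are given as a 3x3 rotation matrix whose columns are the frame's x, y, z axes.
In Python, from cell import monitor, optics, r gives the robot as it stands.
- The arm moves only by the tool send_rows, never from a script. Its argument "commands" is a list of rows, each a list of 7 numbers: the turn, a rotation vector about the tool's x, y, z in degrees, then the shift along the tool's x, y, z in mm, then the opening, from 0 (shut) to 1 (fully open). A call has 1 to 10 rows; each row shifts and turns the commanded pose from where the row before left it, along the tool's axes as they then stand; what a row does not reach is not made up. A row lasts 1/8 s, in which the tool goes at most 62.5 mm and 10.7 degrees, less where a joint would pass 70% of its speed; a pose out of reach is approached as far as the arm can. A call is refused whole if a number of a shift passes 62.5 or a number of a turn 10.7, either way. A call with a gripper value outside its range is refused whole. The fingers move at their own pace and stop on an object; "grip_force" is the grip in N (left out, the last holds). Time passes only in rows, so rows that do not move let the fingers close. It gives the time, the measured TCP pose, the force and the opening at its end, in the units of the state.
- monitor.read_state(): the state, without advancing time (a new reading comes with each control period).
- optics.snapshot(name): name is "scene" or "side" or "wrist"; returns (picture, depth): 420x560x3 uint8, red, green, blue; 420x560 float32, m along the optical axis (not along the pixel's ray), 0 where there is no reading.
- optics.camera_info(name): a dict with "K" (3x3 intrinsics, pixels), "eye" and "orientation" of the camera in the world; the wrist camera has in their place "tool_from_camera" (4x4, takes a point from camera to tool coordinates, whose origin is the TCP and whose axes are the tool frame's). Camera axes: x right, y down, z forward; pixel columns grow to the right and rows downward; lengths in m; the calibration is good to about 2 mm. A picture is of the moment at which its call begins: read the wrist's pose just before it. camera_info takes no time and is no camera call.
- r.close_job(): hands the job in, once; it reports no verdict.
The state is a dict: "time_s": time; "qpos": joint angles; "dq": joint speeds; "tau": joint torques, N m; "position": TCP position; "tool_rot": TCP orientation; "wrist_force": force on the tool from outside, world axes, zero at the start; "ft_torque": the same for the moment, N m; "grip_width": opening from 0.0 (shut) to 1.0 (fully open).
Only numpy, scipy, OpenCV 4.12 (cv2) and the standard library are available. Lean on these libraries where they do the work, as an engineer would, in place of code of your own. Each camera call takes 0.05 s, during which the arm holds its last target. There are 200 camera calls.

TASK

The grey cup stands on an indexing decorating wheel whose stops are unevenly spaced and hidden. Push the wheel round by its finger posts, clockwise seen from above, counting the clicks, and leave it resting in exactly the fifth stop from where it stands now, without letting it run past that stop. Keep off the cup, which must stay centred on the wheel, and do not disturb the beaker, the black bowl or the egg cup.

Things in the scene. Friction and masses are not known exactly. Their poses are not given: they have to be found in the camera images.
- wheel (a joint): Angle of the wheel head about its upright axis, rad; 0 in the stop where it starts, growing clockwise seen from above (posts on the robot's side move to the left, +y); range -1.0 to 6.0. A sprung roller holds it in each stop: a push at a post meets a force rising to 4 to 8 N half-way, then the head suddenly snaps ahead by itself into the next stop (one click); let go before half-way, it springs back.
- wheel_base: Fixed grey drum foot of the wheel, 184 mm across, 36 mm tall; cannot shift. Origin: centre of its underside on the bench. It hides twelve stops, unevenly spaced: neighbours lie 20 to 40 degrees apart, in no order told here, so only feeling or watching each click tells where they are. It stands at any yaw.
- wheel_center (a point): Point on the wheel's axis at the upper face of its head, 49 mm above the bench. The head is a metal disc 230 mm across, 10 mm thick. On it stand eight upright round finger posts, 12 mm in diameter, 38 mm tall (tops 87 mm above the bench), every 45 degrees on a circle of 100 mm radius about the axis, about 64 mm free between neighbours; seven black, one red.
- red_post (a point): Axis of the one red finger post, half-way up it (19 mm above the head's upper face, 68 mm above the bench). It turns with the head; the other seven posts follow from it at steps of 45 degrees about the wheel's centre.
- grey_cup: Blue-grey glazed cup, 84 mm in diameter and 65 mm tall (its rim 114 mm above the bench), standing loose in the middle of the wheel head. Origin: centre of its underside.
- white_beaker: Bystander: tall white beaker, 68 mm in diameter, 150 mm tall, loose on the bench to the left of the wheel. Origin: centre of its underside.
- dark_bowl: Bystander: bowl, black outside, 125 mm in diameter, 59 mm tall, loose on the bench to the left of the wheel. Origin: centre of its underside.
- egg_cup: Bystander: small white egg cup, 48 mm in diameter, 42 mm tall, loose on the bench to the left of the wheel, towards the robot. Origin: centre of its underside.
Not all that is in view belongs to the job. What is shaped like the grey_cup but purple is not meant.

How it is judged:
On the way, in this order (a step that is already met when the one before it is completed fails the run):
1. the wheel has clicked out of its first stop into the next (value of joint wheel above 0.259 rad), for 0.05 s.
2. the wheel has clicked into or past its third stop (value of joint wheel above 1.376 rad), for 0.05 s.
At the end, for the whole second after the job is handed in: The wheel rests in the fifth stop clockwise from the start (within 0.06 rad of it), at rest, with the cup upright and still within 10 mm of the wheel's centre; the beaker, the black bowl and the egg cup stand within 20 mm of where they were (value of joint wheel between 2.523 and 2.643 rad and velocity of joint wheel between -0.05 and 0.05 rad/s and horizontal distance between grey_cup and wheel_center below 0.01 m and angle between grey_cup's own z axis and vertical below 0.1 rad and linear speed of grey_cup below 0.02 m/s and distance of each of white_beaker, dark_bowl, egg_cup from where it was at the start of the episode below 0.02 m); the robot touches nothing.
It fails at once if the wheel runs past the fifth stop (more than half-way towards the sixth) (value of joint wheel above 2.862 rad).
It fails at once if the robot touches the cup (contact force between any of the fingers, the arm and grey_cup above 1 N).
It fails at once if the cup slides more than 12 mm off the wheel's centre (horizontal distance between grey_cup and wheel_center above 0.012 m).
It fails at once if the beaker, the black bowl or the egg cup is moved by more than 20 mm (distance of any of white_beaker, dark_bowl, egg_cup from where it was at the start of the episode above 0.02 m).
It also fails if it takes over 58 s, if anything falls off the work surface, if the arm or the gripper's body presses on something with over 40 N, if the wrist force passes 120 N, or if a joint passes its speed limit or range.

## Working session

There is one attempt and no reset: what is moved stays moved. The work goes in short steps, Python scripts to look and compute and a tool call to move; the robot and the scene stay as the last step left them, time stands still between calls to the robot, and variables do not carry over. Pictures are saved under pics/ and viewed, about 8 in all and at most 12, crops included, and the job is handed in when it is done.

Besides the shell and the picture viewer there is one more tool, called after "Request:" as name([rows], argument=value, ...), one row to a line, values as JSON. send_rows: Moves the arm, as the interface text tells. Its arguments: {"type":"object","properties":{"commands":{"type":"array"},"grip_force":{"type":"number"}},"required":["commands"]}

```bash
mkdir -p pics
cat > h.py <<'E'
import numpy as np, cv2
from cell import monitor, optics, r
def snap(n,f):
    s=monitor.read_state(); p,d=optics.snapshot(n); cv2.imwrite('pics/'+f+'.png',p[:,:,::-1]); np.savez('pics/'+f+'.npz',p=p,d=d,pos=s['position'],R=s['tool_rot']); return s,p,d
def cam(n,s):
    c=optics.camera_info(n)
    if n=='wrist':
        T=np.eye(4);T[:3,:3]=s['tool_rot'];T[:3,3]=s['position'];T=T@np.array(c['tool_from_camera']);return np.array(c['K']),T[:3,:3],T[:3,3]
    return np.array(c['K']),np.array(c['orientation']),np.array(c['eye'])
def cloud(n,s,d):
    K,R,e=cam(n,s); v,u=np.mgrid[:d.shape[0],:d.shape[1]]
    P=np.stack([(u-K[0,2])/K[0,0]*d,(v-K[1,2])/K[1,1]*d,d],-1)
    W=P@R.T+e; W[d==0]=np.nan; return W
E
python3 - <<'E'
from h import *
s,p,d=snap('scene','a'); s2,p2,d2=snap('side','b')
cv2.imwrite('pics/ab.png',np.hstack([cv2.resize(p,(400,300)),cv2.resize(p2,(400,300))])[:,:,::-1])
print(s['time_s'],s['position'],s['tool_rot'],s['wrist_force'],s['grip_width'])
for n in('scene','side'):print(cam(n,s))
E
```

```text
0.0 [0.19586426 0.54032761 0.22453011] [[ 3.40774921e-01  9.40144847e-01 -3.44813694e-04]
 [ 9.40144278e-01 -3.40775094e-01 -1.03519038e-03]
 [-1.09073282e-03  2.85922988e-05 -9.99999405e-01]] [ 0.33076417  0.36878967 -0.02544513] 0.9951863406306196
(array([[380.75734149,   0.        , 275.52703668],
       [  0.        , 380.75734149, 214.32752409],
       [  0.        ,   0.        ,   1.        ]]), array([[ 0.7939706 , -0.31015939,  0.52288799],
       [-0.60775556, -0.42701689,  0.66954444],
       [ 0.01561651, -0.84938668, -0.52753994]]), array([ 0.04662479, -0.81085524,  0.56531198]))
(array([[493.98884845,   0.        , 278.71936078],
       [  0.        , 493.98884845, 210.93650583],
       [  0.        ,   0.        ,   1.        ]]), array([[ 0.8325139 , -0.25399824,  0.49234694],
       [-0.55399995, -0.37821888,  0.74164313],
       [-0.00216114, -0.89018839, -0.45558748]]), array([-0.04447001, -1.08336743,  0.63764802]))
```

View pics/a.png

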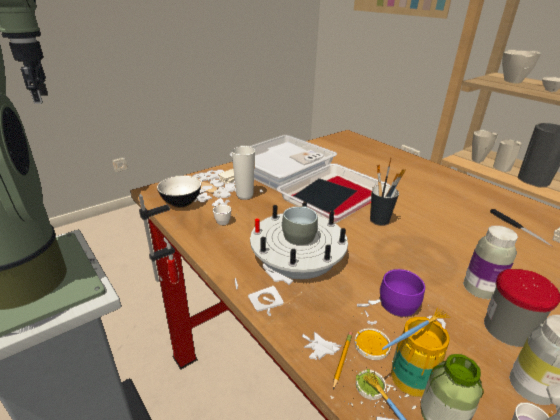

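View pics/b.png

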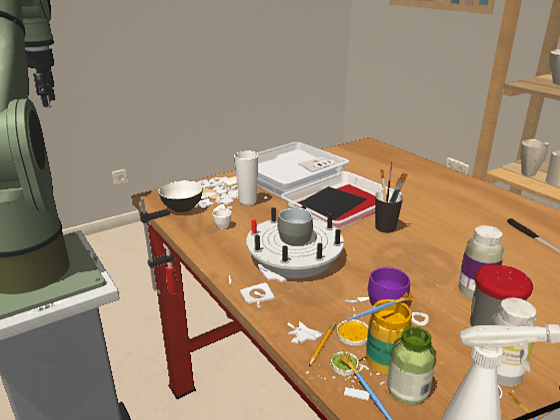

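The scene view shows the wheel at about px (299,240) with the grey cup on it and the red post at (257,226). The egg cup is at (222,212), the beaker at (244,172) and the bowl at (180,190). Next I'll localise them from depth.

```bash
cat >> h.py <<'E'
def fitc(x,y):
    A=np.c_[2*x,2*y,np.ones_like(x)];c=np.linalg.lstsq(A,x*x+y*y,rcond=None)[0];return c[0],c[1],np.sqrt(c[2]+c[0]**2+c[1]**2)
def posts(W,p,C,zlo=.06,zhi=.083):
    """C wheel centre guess; returns centre & angle of red via model fit on post points"""
    from scipy.optimize import least_squares
    X=W.reshape(-1,3); col=p.reshape(-1,3).astype(float)
    rr=np.hypot(X[:,0]-C[0],X[:,1]-C[1]); m=(X[:,2]>zlo)&(X[:,2]<zhi)&(rr>.085)&(rr<.115)
    P=X[m];c=col[m]; red=(c[:,0]>100)&(c[:,0]>2*c[:,1])
    dark=(c.max(1)<75)
    return P,red,dark
E
python3 - <<'E'
from h import *
for n,f in(('scene','a'),('side','b')):
    z=np.load(f'pics/{f}.npz');p,d=z['p'],z['d'];W=cloud(n,None,d)
    X=W[...,0];Y=W[...,1];Z=W[...,2]
    v,u=np.mgrid[:420,:560]
    c0=W[255,300] if n=='scene' else W[252,290]
    near=np.hypot(X-c0[0],Y-c0[1])<.25
    m=near&(abs(Z-.049)<.004)&(u<360)
    cx,cy=(np.nanmin(X[m])+np.nanmax(X[m]))/2,(np.nanmin(Y[m])+np.nanmax(Y[m]))/2
    # rim fit: convex hull
    h=cv2.convexHull(np.c_[X[m],Y[m]].astype(np.float32))[:,0]
    print(n,c0,'head',fitc(h[:,0],h[:,1]),m.sum())
    C=fitc(h[:,0],h[:,1])
    P,red,dark=posts(W,p,C)
    a=np.degrees(np.arctan2(P[:,1]-C[1],P[:,0]-C[0]))
    print('red',P[red].mean(0),np.median(a[red]),red.sum()); print('dark',np.unique(np.round(a[dark]/5)*5,return_counts=True))
    m=near&(Z>.1)&(Z<.116)&(np.hypot(X-C[0],Y-C[1])<.06);h=cv2.convexHull(np.c_[X[m],Y[m]].astype(np.float32))[:,0];print('cup',fitc(h[:,0],h[:,1]))
    for nm,(x0,y0,x1,y1) in dict(beaker=(230,143,258,200),bowl=(155,173,205,210),egg=(210,198,234,226)).items():
        b=W[y0:y1,x0:x1].reshape(-1,3);b=b[b[:,2]>.02];print(nm,np.nanpercentile(b,[2,98],axis=0).round(3).tolist())
E
```

```text
scene [ 0.49983629 -0.3207034   0.0480069 ] head (np.float32(0.5401286), np.float32(-0.2674085), np.float32(0.11365877)) 2996
red [ 0.47627132 -0.19794178  0.07272676] 133.97084913098578 34
dark (array([-180., -140., -135.,  -95.,  -90.,  -50.,  -45.,   -5.,   -0.,
         40.,   45.,   85.,   90.,  175.,  180.]), array([ 3, 18, 20, 32,  7, 34,  1, 26,  4,  2,  2, 14, 19,  5, 28]))
cup (np.float32(0.54077876), np.float32(-0.26802343), np.float32(0.039579783))
beaker [[0.565, 0.017, 0.022], [0.769, 0.238, 0.146]]
bowl [[0.366, 0.065, 0.021], [0.48, 0.183, 0.058]]
egg [[0.445, -0.062, 0.02], [0.489, -0.014, 0.04]]
side [ 0.49836647 -0.31098339  0.05119496] head (np.float32(0.54173505), np.float32(-0.2666655), np.float32(0.114398025)) 2629
red [ 0.47368629 -0.19428903  0.07157385] 133.1989813450755 35
dark (array([-180., -140., -135.,  -95.,  -90.,  -50.,  -45.,   -5.,   -0.,
         40.,   85.,   90.,  175.,  180.]), array([ 3, 19, 19, 29, 10, 32,  2, 32,  2,  2, 20, 16,  4, 34]))
cup (np.float32(0.54239255), np.float32(-0.26718107), np.float32(0.040401585))
beaker [[0.567, 0.018, 0.023], [0.629, 0.169, 0.15]]
bowl [[0.368, 0.066, 0.021], [0.482, 0.185, 0.061]]
egg [[0.446, -0.062, 0.021], [0.49, -0.013, 0.044]]
```

Request:
send_rows([
  [0,0,0,-35,46,-3,0],
  [0,0,0,-35,46,-3,0],
  [0,0,0,-35,46,-3,0],
  [0,0,0,-35,46,-3,0],
  [0,0,0,-35,46,-3,0],
  [0,0,0,-35,46,-3,0],
  [0,0,0,-35,46,-3,0],
  [0,0,0,-35,46,-3,0],
], grip_force=60)

```text
time_s: 1.1
position: [0.4473, 0.1502, 0.249]
tool_rot: [[0.341, 0.94, -0.0], [0.94, -0.341, -0.0], [-0.0, -0.0, -1.0]]
wrist_force: [0.5, 0.7, -0.5]
grip_width: -0.001
```

Request:
send_rows([
  [0,0,0,-53,19,0,0],
  [0,0,0,-53,19,0,0],
  [0,0,0,-53,19,0,0],
  [0,0,0,-53,19,0,0],
  [0,0,0,-53,19,0,0],
  [0,0,0,-53,19,0,0],
  [0,0,0,-53,19,0,0],
  [0,0,0,-53,19,0,0],
])

```text
time_s: 2.1
position: [0.4445, -0.3004, 0.2489]
tool_rot: [[0.341, 0.94, -0.0], [0.94, -0.341, 0.0], [0.0, -0.0, -1.0]]
wrist_force: [0.3, -0.5, 0.0]
grip_width: -0.003
```

Request:
send_rows([
  [0,0,10,0,0,0,0],
  [0,0,10,0,0,0,0],
  [0,0,10,0,0,0,0],
  [0,0,10,0,0,0,0],
  [0,0,10,0,0,0,0],
  [0,0,0,0,0,0,0],
])

```text
time_s: 2.85
position: [0.4449, -0.2983, 0.2488]
tool_rot: [[0.939, 0.344, -0.001], [0.344, -0.939, -0.0], [-0.001, -0.0, -1.0]]
wrist_force: [0.3, 0.3, -0.6]
grip_width: 0.006
```

```bash
cat >> h.py <<'E'
C=np.array([.541,-.267])
def tool(s=None):
    s=s or monitor.read_state(); p=s['position'];R=s['tool_rot'];v=p[:2]-C
    print('t %.2f pos %s r %.1fmm phi %.1f xang %.1f F %s grip %.2f'%(s['time_s'],p.round(4),1e3*np.hypot(*v),np.degrees(np.arctan2(v[1],v[0]))%360,np.degrees(np.arctan2(R[1,0],R[0,0])),s['wrist_force'].round(1) if hasattr(s['wrist_force'],'round') else s['wrist_force'],s['grip_width']));return s
E
python3 - <<'E'
from h import *
tool(); s,p,d=snap('wrist','w')
E
```

```text
t 2.85 pos [ 0.4449 -0.2983  0.2488] r 101.1mm phi 198.0 xang 20.1 F [ 0.3  0.3 -0.6] grip 0.01
```

View pics/w.png

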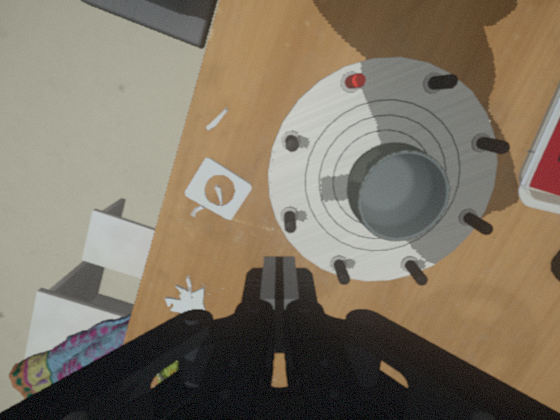

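The wrist view shows the whole wheel: the red post at (355,80), the cup centred at about (400,195), and the fingers pointing to the gap between the posts at (290,220) and (342,270). I'll refine the centre and phase numerically.

```bash
cat >> h.py <<'E'
from scipy.optimize import least_squares
def phase(n,s,p,d,C=C,free=False):
    """post phase (deg mod 45) and red angle"""
    W=cloud(n,s,d).reshape(-1,3); c=p.reshape(-1,3).astype(float)
    q=W[:,:2]-C; rr=np.hypot(*q.T)
    m=(W[:,2]>.058)&(W[:,2]<.092)&(abs(rr-.1)<.012)
    if n!='wrist':
        pass
    isred=(c[:,0]>90)&(c[:,0]>2*c[:,1]); dark=(c.max(1)<80)
    t=s['position'][:2]; far=np.hypot(*(W[:,:2]-t).T)>(.03 if s['position'][2]<.16 else 0)
    m&=(isred|dark)&far; P=W[m,:2]
    K,R,e=cam(n,s); k=np.arange(8)*45
    def res(x):
        cc=C+(x[1:] if free else 0); a=np.radians(x[0]+k); A=cc+.1*np.c_[np.cos(a),np.sin(a)]
        D=np.hypot(*(P[:,None]-A[None]).transpose(2,0,1)).min(1); return np.maximum(D-.006,0)+.3*np.maximum(.006-D,0)
    best=min((least_squares(res,[a]+[0,0]*free,loss='soft_l1',f_scale=.002,x_scale=[1]+[.01,.01]*free,diff_step=1e-3) if not free else least_squares(res,[a,0,0],loss='soft_l1',f_scale=.002,x_scale=[1,.001,.001]) for a in range(0,45,8)),key=lambda o:o.cost)
    rm=isred&m; v=np.median(W[rm,:2],axis=0)-C if rm.sum()>5 else [np.nan]*2
    ra=np.degrees(np.arctan2(v[1],v[0]))
    print(n,'phase %.1f'%(best.x[0]%45),'shift',best.x[1:].round(4),'rms %.4f'%np.sqrt((best.fun**2).mean()),'n',len(P),'red %.1f'%ra)
    mc=(W[:,2]>.108)&(W[:,2]<.117)&(rr<.06)
    if mc.sum()>50: h=cv2.convexHull(W[mc,:2].astype(np.float32))[:,0]; print('cup',fitc(h[:,0],h[:,1]))
    return best.x[0]%45
def look(n,f): s=monitor.read_state();s,p,d=snap(n,f);return phase(n,s,p,d)
E
python3 - <<'E'
from h import *
s=monitor.read_state()
for n,f in(('scene','a'),('side','b'),('wrist','w')):
    z=np.load(f'pics/{f}.npz'); s['position']=z['pos'];s['tool_rot']=z['R']; phase(n,s,z['p'],z['d']);phase(n,s,z['p'],z['d'],free=True)
E
```

```text
scene phase 42.0 shift [] rms 0.0006 n 361 red 134.2
cup (np.float32(0.5414613), np.float32(-0.26725706), np.float32(0.03900877))
scene phase 42.1 shift [-0.0002  0.0004] rms 0.0006 n 361 red 134.2
cup (np.float32(0.5414613), np.float32(-0.26725706), np.float32(0.03900877))
side phase 42.5 shift [] rms 0.0008 n 372 red 132.6
cup (np.float32(0.54284644), np.float32(-0.26694658), np.float32(0.039920166))
side phase 42.1 shift [0.0007 0.0012] rms 0.0008 n 372 red 132.6
cup (np.float32(0.54284644), np.float32(-0.26694658), np.float32(0.039920166))
wrist phase 42.1 shift [] rms 0.0007 n 1763 red 131.6
cup (np.float32(0.54233694), np.float32(-0.26578444), np.float32(0.03929792))
wrist phase 42.0 shift [0.0008 0.0015] rms 0.0006 n 1763 red 131.6
cup (np.float32(0.54233694), np.float32(-0.26578444), np.float32(0.03929792))
```

Request:
send_rows([
  [0,0,0,0,2,40,0],
  [0,0,0,0,0,40,0],
  [0,0,0,0,0,40,0],
  [0,0,0,0,0,25,0],
  [0,0,0,0,0,18,0],
  [0,0,0,0,0,0,0],
])

```text
time_s: 3.65
position: [0.4451, -0.3001, 0.0852]
tool_rot: [[0.938, 0.346, -0.001], [0.346, -0.938, 0.001], [-0.001, -0.002, -1.0]]
wrist_force: [-0.3, -0.8, 0.5]
grip_width: -0.003
```

Run:
```python
from h import *
tool(); look('wrist','w1'); look('scene','s1'); look('side','d1')
```

```text
t 3.65 pos [ 0.4451 -0.3001  0.0852] r 101.5mm phi 199.0 xang 20.3 F [-0.3 -0.8  0.5] grip -0.00
wrist phase 41.3 shift [] rms 0.0008 n 1239 red 131.3
cup (np.float32(0.5415923), np.float32(-0.2652516), np.float32(0.03910244))
scene phase 42.0 shift [] rms 0.0006 n 294 red 134.9
cup (np.float32(0.5417149), np.float32(-0.26790297), np.float32(0.038863532))
side phase 42.3 shift [] rms 0.0008 n 322 red 133.9
cup (np.float32(0.5424275), np.float32(-0.2670375), np.float32(0.039534576))
```

Request:
send_rows([
  [0,0,1.5,0,-2.6,0,0],
  [0,0,1.5,0,-2.6,0,0],
  [0,0,1.5,0,-2.6,0,0],
  [0,0,1.5,0,-2.6,0,0],
  [0,0,1.5,0,-2.6,0,0],
  [0,0,1.5,0,-2.6,0,0],
  [0,0,1.5,0,-2.6,0,0],
  [0,0,1.5,0,-2.6,0,0],
  [0,0,1.5,0,-2.6,0,0],
  [0,0,1.5,0,-2.6,0,0],
])

```text
time_s: 5.05
position: [0.4395, -0.275, 0.086]
tool_rot: [[0.996, 0.087, -0.0], [0.087, -0.996, -0.0], [-0.0, 0.0, -1.0]]
wrist_force: [0.5, -0.4, -0.2]
grip_width: 0.002
```

```bash
cat > l.py <<'E'
import sys
from h import *
tool(); look('scene','s'+sys.argv[1]); look('wrist','w'+sys.argv[1])
E
python3 l.py 2
```

```text
t 5.05 pos [ 0.4395 -0.275   0.086 ] r 101.8mm phi 184.5 xang 5.0 F [ 0.5 -0.4 -0.2] grip 0.00
scene phase 42.0 shift [] rms 0.0006 n 218 red 134.3
cup (np.float32(0.5410891), np.float32(-0.26743895), np.float32(0.03915604))
wrist phase 41.8 shift [] rms 0.0006 n 1695 red 131.0
cup (np.float32(0.54276115), np.float32(-0.26489916), np.float32(0.03971283))
```

Request:
send_rows([
  [0,0,1.5,0,-2.6,0,0],
  [0,0,1.5,0,-2.6,0,0],
  [0,0,1.5,0,-2.6,0,0],
  [0,0,1.5,0,-2.6,0,0],
  [0,0,1.5,0,-2.6,0,0],
  [0,0,1.5,0,-2.6,0,0],
])

```text
time_s: 5.9
position: [0.4392, -0.2595, 0.0861]
tool_rot: [[0.998, -0.07, -0.0], [-0.07, -0.998, -0.0], [0.0, 0.0, -1.0]]
wrist_force: [-0.1, 0.4, 0.1]
grip_width: -0.002
```

```bash
python3 l.py 3
```

```text
t 5.90 pos [ 0.4392 -0.2595  0.0861] r 102.0mm phi 175.8 xang -4.0 F [-0.1  0.4  0.1] grip -0.00
scene phase 42.2 shift [] rms 0.0006 n 215 red nan
cup (np.float32(0.5415429), np.float32(-0.26782265), np.float32(0.039433435))
wrist phase 41.8 shift [] rms 0.0007 n 2565 red 130.9
cup (np.float32(0.5429221), np.float32(-0.265241), np.float32(0.03987376))
```

View pics/w3.png

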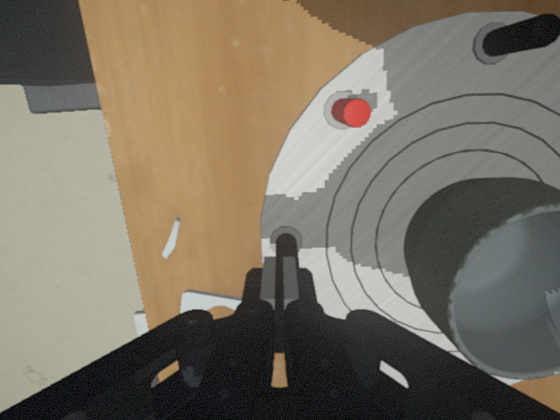

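The post base sits at (287,240), right in front of the fingertips at (285,260), with the red post at (355,110). I'll project the expected tip and post positions to check this geometry.

Run:
```python
from h import *
z=np.load('pics/w3.npz'); s={'position':z['pos'],'tool_rot':z['R']}; print(z['pos'])
print(np.array(optics.camera_info('wrist')['tool_from_camera']).round(3))
K,R,e=cam('wrist',s)
def pr(X): q=K@(R.T@(np.array(X)-e)); return (q[:2]/q[2]).round(0)
for a in(177.1,132.1,87.1):
    c=C+.1*np.array([np.cos(np.radians(a)),np.sin(np.radians(a))]); print(a,pr([*c,.049]),pr([*c,.087]))
print('tip',pr(z['pos']-[0,0,.025]),'tcp',pr(z['pos']))
W=cloud('wrist',s,z['d'])
for v in range(225,420,12): print(v,W[v,287].round(3), z['p'][v,287], z['d'][v,287].round(3))
```

```text
[ 0.43930676 -0.25907467  0.0860265 ]
[[ 1.     0.     0.    -0.   ]
 [-0.     0.954  0.299 -0.077]
 [-0.    -0.299  0.954 -0.148]
 [ 0.     0.     0.     1.   ]]
177.1 [283. 244.] [284. 276.]
132.1 [339. 114.] [354. 118.]
87.1 [488.  47.] [545.  34.]
tip [280. 248.] tcp [280. 270.]
225 [ 0.444 -0.251  0.048] [131 130 126] 0.198
237 [ 0.444 -0.255  0.057] [58 54 46] 0.191
249 [ 0.443 -0.255  0.072] [57 56 50] 0.176
261 [ 0.443 -0.248  0.1  ] [87 87 85] 0.147
273 [ 0.443 -0.248  0.11 ] [92 91 88] 0.138
285 [ 0.443 -0.247  0.12 ] [93 91 87] 0.128
297 [ 0.442 -0.247  0.129] [88 91 89] 0.12
309 [ 0.442 -0.247  0.136] [37 36 36] 0.113
321 [ 0.442 -0.247  0.143] [28 26 30] 0.106
333 [ 0.442 -0.251  0.143] [36 35 34] 0.107
345 [ 0.442 -0.258  0.14 ] [39 30 35] 0.113
357 [ 0.441 -0.263  0.139] [25 26 26] 0.114
369 [ 0.441 -0.266  0.141] [20 24 27] 0.114
381 [ 0.441 -0.267  0.144] [70 56 40] 0.111
393 [ 0.442 -0.248  0.169] [20 24 26] 0.082
405 [ 0.442 -0.247  0.173] [26 23 30] 0.077
417 [ 0.441 -0.248  0.175] [24 20 23] 0.076
```

Run:
```python
from h import *
s,p,d=snap('side','d3'); a=np.load('pics/w3.npz')['p']
K,R,e=cam('side',s)
def pr(X): q=K@(R.T@(np.array(X)-e)); return q[:2]/q[2]
print(pr(s['position']-[0,0,.025]),pr(s['position']))
u,v=map(int,pr(s['position']));x0,y0=u-60,v-60
c1=cv2.resize(p[y0:y0+120,x0:x0+120],(400,400),interpolation=cv2.INTER_CUBIC)
c2=cv2.resize(a[200:330,220:350],(400,400),interpolation=cv2.INTER_CUBIC)
print(x0,y0);cv2.imwrite('pics/c.png',np.hstack([c1,c2])[:,:,::-1])
```

```text
[255.37128169 245.9214202 ] [255.10542365 236.29519426]
195 176
```

View pics/c.png

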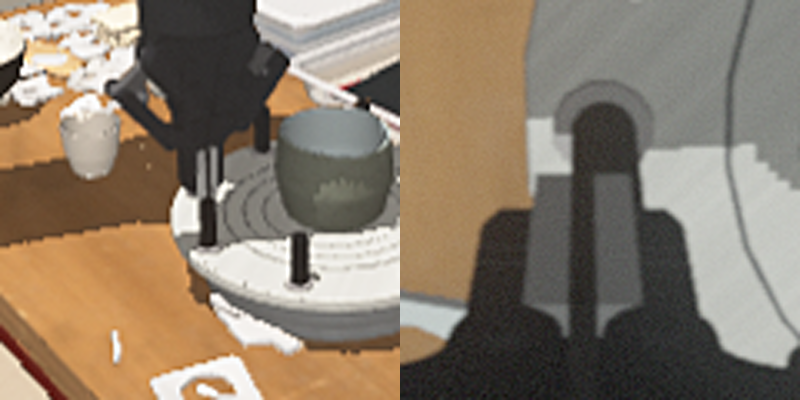

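The side crop shows the fingertips hovering just above the post top (crop (208,197)), so they are higher than the stated 25 mm ahead of the TCP implies. No contact has happened yet. I'll back off to mid-gap, go lower in small steps and watch the force.

Request:
send_rows([
  [0,0,-6,0,10.5,0,0],
  [0,0,-6,0,10.5,0,0],
  [0,0,-6,0,10.5,0,0],
  [0,0,-6,0,10.5,0,0],
  [0,0,0,0,0,0,0],
  [0,0,0,0,0,6,0],
  [0,0,0,0,0,2,0],
  [0,0,0,0,0,2,0],
  [0,0,0,0,0,0,0],
])

```text
time_s: 7.18
position: [0.4429, -0.301, 0.0759]
tool_rot: [[0.939, 0.343, -0.0], [0.343, -0.939, 0.0], [-0.0, -0.0, -1.0]]
wrist_force: [-0.8, 0.5, -0.6]
grip_width: 0.003
```

```bash
python3 l.py 4
```

```text
t 7.17 pos [ 0.4429 -0.301   0.0759] r 103.8mm phi 199.1 xang 20.1 F [-0.8  0.5 -0.6] grip 0.00
scene phase 41.9 shift [] rms 0.0006 n 291 red 133.0
cup (np.float32(0.5420575), np.float32(-0.26800647), np.float32(0.03887743))
wrist phase 41.1 shift [] rms 0.0007 n 1519 red 131.3
cup (np.float32(0.54210776), np.float32(-0.26494804), np.float32(0.03931384))
```

Clear. I'll go down a little more in gentle steps.

Request:
send_rows([
  [0,0,0,2,0,2,0],
  [0,0,0,0,0,2,0],
  [0,0,0,0,0,2,0],
  [0,0,0,0,0,2,0],
  [0,0,0,0,0,0,0],
])

```text
time_s: 7.9
position: [0.4447, -0.3005, 0.0679]
tool_rot: [[0.939, 0.343, -0.0], [0.343, -0.939, 0.0], [-0.0, -0.0, -1.0]]
wrist_force: [0.7, -0.5, 0.2]
grip_width: -0.001
```

Request:
send_rows([
  [0,0,0,0,0,2,0],
  [0,0,0,0,0,2,0],
  [0,0,0,0,0,0,0],
])

```text
time_s: 8.28
position: [0.4447, -0.3004, 0.0639]
tool_rot: [[0.939, 0.343, -0.0], [0.343, -0.939, 0.0], [-0.0, -0.0, -1.0]]
wrist_force: [0.7, -0.0, 0.9]
grip_width: 0.001
```

Run:
```python
from h import *
tool(); s,p,d=snap('side','d5'); s,q,d=snap('wrist','w5')
K,R,e=cam('side',s)
def pr(X): q=K@(R.T@(np.array(X)-e)); return q[:2]/q[2]
u,v=map(int,pr(s['position']));x0,y0=u-60,v-60
c1=cv2.resize(p[y0:y0+120,x0:x0+120],(400,400),interpolation=cv2.INTER_CUBIC)
c2=cv2.resize(q[180:330,200:350],(400,400),interpolation=cv2.INTER_CUBIC)
print(x0,y0,pr(s['position']));cv2.imwrite('pics/c5.png',np.hstack([c1,c2])[:,:,::-1])
```

```text
t 8.28 pos [ 0.4447 -0.3004  0.0639] r 101.9mm phi 199.2 xang 20.1 F [ 0.7 -0.   0.9] grip 0.00
207 192 [267.22722961 252.13560977]
```

View pics/c5.png

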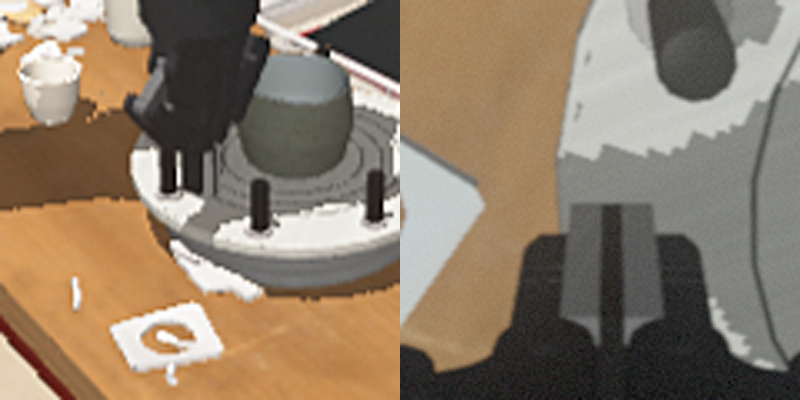

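Run:
```python
from h import *
z=np.load('pics/w5.npz'); s={'position':z['pos'],'tool_rot':z['R']}
W=cloud('wrist',s,z['d']).reshape(-1,3); T=(W-z['pos'])@z['R']
m=(abs(T[:,1])<.06)&(T[:,2]<.01)&(z['p'].reshape(-1,3).max(1)<110)
for a in range(-110,10,10):
    k=m&(T[:,2]>a/1e3)&(T[:,2]<=(a+10)/1e3)&(abs(T[:,0])<.055)
    if k.sum(): print(a,'z %.3f'%(z['pos'][2]-a/1e3),k.sum(),np.percentile(T[k],[1,99],axis=0).round(3).tolist())
```

```text
-100 z 0.164 3376 [[-0.054, -0.019, -0.096], [0.054, -0.012, -0.09]]
-90 z 0.154 12932 [[-0.054, -0.019, -0.09], [0.054, -0.003, -0.08]]
-80 z 0.144 9999 [[-0.049, -0.018, -0.08], [0.049, 0.007, -0.07]]
-70 z 0.134 8585 [[-0.041, -0.014, -0.07], [0.041, 0.008, -0.06]]
-60 z 0.124 4869 [[-0.035, -0.015, -0.06], [0.034, 0.008, -0.05]]
-50 z 0.114 1386 [[-0.021, -0.014, -0.05], [0.02, 0.01, -0.04]]
-40 z 0.104 864 [[-0.013, -0.012, -0.04], [0.013, -0.007, -0.03]]
-30 z 0.094 1530 [[-0.013, -0.044, -0.03], [0.017, -0.007, -0.02]]
-20 z 0.084 761 [[-0.013, -0.045, -0.02], [0.016, -0.007, -0.01]]
-10 z 0.074 150 [[-0.005, -0.045, -0.01], [0.017, -0.011, -0.0]]
0 z 0.064 115 [[0.006, -0.045, 0.0], [0.017, -0.04, 0.01]]
```

Good clearance. Pushing.

Request:
send_rows([
  [0,0,2,0,-3.5,0,0],
  [0,0,2,0,-3.5,0,0],
  [0,0,2,0,-3.5,0,0],
  [0,0,2,0,-3.5,0,0],
  [0,0,2,0,-3.5,0,0],
  [0,0,1.5,0,-2.6,0,0],
  [0,0,1.5,0,-2.6,0,0],
  [0,0,1.5,0,-2.6,0,0],
  [0,0,1.5,0,-2.6,0,0],
])

```text
time_s: 9.5
position: [0.4386, -0.2745, 0.0642]
tool_rot: [[0.998, 0.068, 0.001], [0.068, -0.998, -0.002], [0.001, 0.002, -1.0]]
wrist_force: [-0.3, -11.1, -2.7]
grip_width: 0.006
```

```bash
python3 l.py 6
```

```text
t 9.50 pos [ 0.4386 -0.2745  0.0642] r 102.7mm phi 184.2 xang 3.9 F [ -0.3 -11.1  -2.7] grip 0.01
scene phase 40.3 shift [] rms 0.0006 n 216 red nan
cup (np.float32(0.54149014), np.float32(-0.26758772), np.float32(0.03909615))
wrist phase 39.3 shift [] rms 0.0008 n 1030 red 129.2
cup (np.float32(0.54230076), np.float32(-0.2637398), np.float32(0.039340746))
```

Request:
send_rows([
  [0,0,1.5,0,-2.6,0,0],
  [0,0,1.5,0,-2.6,0,0],
  [0,0,1.5,0,-2.6,0,0],
  [0,0,1.5,0,-2.6,0,0],
])

```text
time_s: 10.1
position: [0.4381, -0.2645, 0.0642]
tool_rot: [[0.999, -0.037, 0.001], [-0.037, -0.999, -0.003], [0.001, 0.003, -1.0]]
wrist_force: [-1.8, -14.5, -3.0]
grip_width: 0.001
```

```bash
python3 l.py 7
```

```text
t 10.10 pos [ 0.4381 -0.2645  0.0642] r 102.9mm phi 178.6 xang -2.1 F [ -1.8 -14.5  -3. ] grip 0.00
scene phase 35.0 shift [] rms 0.0006 n 211 red nan
cup (np.float32(0.54093224), np.float32(-0.2676869), np.float32(0.039210517))
wrist phase 34.0 shift [] rms 0.0008 n 999 red 123.8
cup (np.float32(0.5423138), np.float32(-0.2638816), np.float32(0.03925334))
```

Request:
send_rows([
  [0,0,1.5,0.5,-2.6,0,0],
  [0,0,1.5,0.5,-2.6,0,0],
  [0,0,1.5,0.5,-2.6,0,0],
  [0,0,1.5,0,-2.6,0,0],
])

```text
time_s: 10.7
position: [0.4406, -0.2523, 0.064]
tool_rot: [[0.99, -0.139, 0.0], [-0.139, -0.99, 0.0], [0.0, -0.0, -1.0]]
wrist_force: [1.0, 0.4, 0.2]
grip_width: 0.003
```

```bash
python3 l.py 8
```

```text
t 10.70 pos [ 0.4406 -0.2523  0.064 ] r 101.4mm phi 171.7 xang -8.0 F [1.  0.4 0.2] grip 0.00
scene phase 24.7 shift [] rms 0.0006 n 238 red nan
cup (np.float32(0.54084235), np.float32(-0.26816997), np.float32(0.038916696))
wrist phase 22.3 shift [] rms 0.0007 n 1284 red 112.6
cup (np.float32(0.5415089), np.float32(-0.26370975), np.float32(0.038306452))
```

Request:
send_rows([
  [0,0,2,0,-3.5,0,0],
  [0,0,2,0,-3.5,0,0],
  [0,0,1.5,0,-2.6,0,0],
  [0,0,1.5,0,-2.6,0,0],
  [0,0,1.5,0.5,-2.6,0,0],
  [0,0,1.5,0.5,-2.6,0,0],
  [0,0,1.5,0.5,-2.6,0,0],
])

```text
time_s: 11.68
position: [0.4463, -0.2336, 0.064]
tool_rot: [[0.942, -0.334, -0.0], [-0.334, -0.942, -0.0], [-0.0, 0.0, -1.0]]
wrist_force: [-1.6, -0.8, -0.0]
grip_width: 0.001
```

```bash
python3 l.py 9
```

```text
t 11.68 pos [ 0.4463 -0.2336  0.064 ] r 100.4mm phi 160.6 xang -19.5 F [-1.6 -0.8 -0. ] grip 0.00
scene phase 17.0 shift [] rms 0.0006 n 258 red nan
cup (np.float32(0.5405871), np.float32(-0.2676744), np.float32(0.03903455))
wrist phase 15.8 shift [] rms 0.0008 n 945 red 105.7
cup (np.float32(0.5424654), np.float32(-0.26402253), np.float32(0.038982976))
```

Request:
send_rows([
  [0,0,1.5,0,-2.6,0,0],
  [0,0,1.5,0,-2.6,0,0],
  [0,0,1.5,0,-2.6,0,0],
  [0,0,1.5,0,-2.6,0,0],
])

```text
time_s: 12.28
position: [0.4502, -0.2239, 0.064]
tool_rot: [[0.902, -0.431, -0.0], [-0.431, -0.902, -0.0], [0.0, 0.0, -1.0]]
wrist_force: [-2.6, -3.9, 0.5]
grip_width: -0.005
```

```bash
python3 l.py 10
```

```text
t 12.28 pos [ 0.4502 -0.2239  0.064 ] r 100.5mm phi 154.6 xang -25.5 F [-2.6 -3.9  0.5] grip -0.01
scene phase 11.0 shift [] rms 0.0006 n 264 red nan
cup (np.float32(0.54099214), np.float32(-0.26765466), np.float32(0.039043233))
wrist phase 10.4 shift [] rms 0.0008 n 1123 red 100.4
cup (np.float32(0.542551), np.float32(-0.26380733), np.float32(0.03877092))
```

Request:
send_rows([
  [0,0,1.5,0,-2.6,0,0],
  [0,0,1.5,0,-2.6,0,0],
  [0,0,1.5,0,-2.6,0,0],
  [0,0,1.5,0,-2.6,0,0],
])

```text
time_s: 12.88
position: [0.4549, -0.2147, 0.064]
tool_rot: [[0.852, -0.523, -0.0], [-0.523, -0.852, -0.0], [-0.0, 0.0, -1.0]]
wrist_force: [-4.3, -5.0, 1.1]
grip_width: 0.003
```

```bash
python3 l.py 11
```

```text
t 12.88 pos [ 0.4549 -0.2147  0.064 ] r 100.7mm phi 148.7 xang -31.5 F [-4.3 -5.   1.1] grip 0.00
scene phase 5.2 shift [] rms 0.0006 n 254 red 95.9
cup (np.float32(0.5410357), np.float32(-0.26779553), np.float32(0.039360624))
wrist phase 4.7 shift [] rms 0.0009 n 1234 red 94.9
cup (np.float32(0.54264975), np.float32(-0.2638139), np.float32(0.03873189))
```

Request:
send_rows([
  [0,0,1.5,0,-2.6,0,0],
  [0,0,1.5,0,-2.6,0,0],
  [0,0,1.5,0,-2.6,0,0],
  [0,0,1.5,0,-2.6,0,0],
])

```text
time_s: 13.48
position: [0.4608, -0.2059, 0.064]
tool_rot: [[0.793, -0.609, -0.0], [-0.609, -0.793, 0.0], [-0.0, -0.0, -1.0]]
wrist_force: [-1.6, -0.2, 0.1]
grip_width: -0.0
```

```bash
python3 l.py 12
```

```text
t 13.47 pos [ 0.4608 -0.2059  0.064 ] r 100.9mm phi 142.7 xang -37.5 F [-1.6 -0.2  0.1] grip -0.00
scene phase 44.2 shift [] rms 0.0006 n 275 red 90.4
cup (np.float32(0.54029614), np.float32(-0.26727763), np.float32(0.03933544))
wrist phase 43.4 shift [] rms 0.0009 n 1223 red 88.5
cup (np.float32(0.5424715), np.float32(-0.26386026), np.float32(0.038642727))
```

Request:
send_rows([
  [0,0,0,0,0,0,0],
  [0,0,0,0,0,0,0],
])

```text
time_s: 13.82
position: [0.4609, -0.2061, 0.0641]
tool_rot: [[0.794, -0.607, 0.0], [-0.607, -0.794, 0.0], [0.0, -0.0, -1.0]]
wrist_force: [-0.6, 0.4, -0.3]
grip_width: -0.001
```

```bash
python3 l.py 13
```

```text
t 13.82 pos [ 0.4609 -0.2061  0.0641] r 100.6mm phi 142.8 xang -37.4 F [-0.6  0.4 -0.3] grip -0.00
scene phase 38.6 shift [] rms 0.0006 n 293 red 84.5
cup (np.float32(0.5403874), np.float32(-0.26742566), np.float32(0.03898422))
wrist phase 37.7 shift [] rms 0.0009 n 2090 red 84.0
cup (np.float32(0.54273784), np.float32(-0.2638748), np.float32(0.038783796))
```

Request:
send_rows([
  [0,0,0,0,0,0,0],
  [0,0,0,0,0,0,0],
  [0,0,0,0,0,0,0],
  [0,0,0,0,0,0,0],
])

```text
time_s: 14.42
position: [0.4608, -0.2061, 0.064]
tool_rot: [[0.794, -0.608, -0.0], [-0.608, -0.794, -0.0], [0.0, 0.0, -1.0]]
wrist_force: [-0.4, 0.6, 0.3]
grip_width: -0.0
```

```bash
python3 l.py 14
```

```text
t 14.43 pos [ 0.4608 -0.2061  0.064 ] r 100.7mm phi 142.8 xang -37.4 F [-0.4  0.6  0.3] grip -0.00
scene phase 38.2 shift [] rms 0.0006 n 295 red 84.2
cup (np.float32(0.5403955), np.float32(-0.26816314), np.float32(0.03941397))
wrist phase 37.5 shift [] rms 0.0009 n 2107 red 83.7
cup (np.float32(0.54274094), np.float32(-0.2638627), np.float32(0.038741797))
```

Request:
send_rows([
  [0,0,2,0,-3.5,0,0],
  [0,0,2,0,-3.5,0,0],
  [0,0,2,0,-3.5,0,0],
  [0,0,1.5,0,-2.6,0,0],
  [0,0,1.5,0,-2.6,0,0],
  [0,0,1.5,0,-2.6,0,0],
  [0,0,1.5,0,-2.6,0,0],
  [0,0,1.5,0,-2.6,0,0],
])

```text
time_s: 15.52
position: [0.477, -0.189, 0.064]
tool_rot: [[0.629, -0.777, 0.0], [-0.777, -0.629, -0.0], [0.0, 0.0, -1.0]]
wrist_force: [-0.0, -0.2, 0.7]
grip_width: 0.003
```

```bash
python3 l.py 15
```

```text
t 15.53 pos [ 0.477 -0.189  0.064] r 100.9mm phi 129.4 xang -51.0 F [-0.  -0.2  0.7] grip 0.00
scene phase 28.1 shift [] rms 0.0006 n 310 red 74.4
cup (np.float32(0.5406999), np.float32(-0.2674166), np.float32(0.039339703))
wrist phase 27.6 shift [] rms 0.0009 n 1380 red 72.9
cup (np.float32(0.54294944), np.float32(-0.26427096), np.float32(0.03905668))
```

Request:
send_rows([
  [0,0,0,0,0,0,0],
  [0,0,0,0,0,0,0],
  [0,0,0,0,0,0,0],
])

```text
time_s: 16.0
position: [0.4768, -0.1891, 0.064]
tool_rot: [[0.63, -0.776, -0.0], [-0.776, -0.63, -0.0], [0.0, 0.0, -1.0]]
wrist_force: [-0.3, 0.2, 0.1]
grip_width: -0.002
```

```bash
python3 l.py 16
```

```text
t 16.00 pos [ 0.4768 -0.1891  0.064 ] r 100.9mm phi 129.5 xang -50.9 F [-0.3  0.2  0.1] grip -0.00
scene phase 26.3 shift [] rms 0.0006 n 312 red 72.8
cup (np.float32(0.54020566), np.float32(-0.26717344), np.float32(0.03947932))
wrist phase 25.7 shift [] rms 0.0011 n 1824 red 72.0
cup (np.float32(0.5428489), np.float32(-0.26381955), np.float32(0.03852039))
```

Request:
send_rows([
  [0,0,0,0,0,0,0],
  [0,0,0,0,0,0,0],
  [0,0,0,0,0,0,0],
  [0,0,0,0,0,0,0],
])

```text
time_s: 16.6
position: [0.4768, -0.1891, 0.064]
tool_rot: [[0.63, -0.776, -0.0], [-0.776, -0.63, -0.0], [0.0, 0.0, -1.0]]
wrist_force: [0.1, -1.0, -0.7]
grip_width: 0.004
```

```bash
python3 l.py 17
python3 - <<'E'
from h import *
p=np.load('pics/w17.npz')['p'];q=np.load('pics/s17.npz')['p'][170:300,210:390]
cv2.imwrite('pics/c17.png',np.hstack([cv2.resize(p,(400,300)),cv2.resize(q,(400,300),interpolation=cv2.INTER_CUBIC)])[:,:,::-1])
E
```

```text
t 16.60 pos [ 0.4768 -0.1891  0.064 ] r 100.9mm phi 129.5 xang -50.9 F [ 0.1 -1.  -0.7] grip 0.00
scene phase 26.3 shift [] rms 0.0006 n 308 red 72.7
cup (np.float32(0.54057205), np.float32(-0.26780233), np.float32(0.03905096))
wrist phase 25.7 shift [] rms 0.0011 n 1801 red 72.0
cup (np.float32(0.54294884), np.float32(-0.2642753), np.float32(0.038839754))
```

View pics/c17.png

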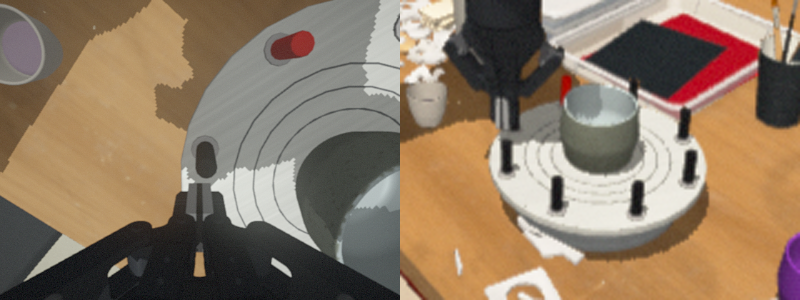

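Red is at 72° behind the cup, so the wheel rests about 61° round with the cup centred. I'll continue.

Request:
send_rows([
  [0,0,1.5,0,-2.6,0,0],
  [0,0,1.5,0,-2.6,0,0],
  [0,0,1.5,0,-2.6,0,0],
  [0,0,1.5,0,-2.6,0,0],
  [0,0,1.5,0,-2.6,0,0],
  [0,0,1.5,0,-2.6,0,0],
  [0,0,1.5,0,-2.6,0,0],
])

```text
time_s: 17.58
position: [0.4917, -0.1786, 0.064]
tool_rot: [[0.477, -0.879, -0.001], [-0.879, -0.477, 0.0], [-0.0, 0.0, -1.0]]
wrist_force: [-5.6, 0.7, 1.1]
grip_width: 0.001
```

```bash
sed -i "s/; look('wrist'.*//" l.py; python3 l.py 18
```

```text
t 17.57 pos [ 0.4917 -0.1786  0.064 ] r 101.2mm phi 119.2 xang -61.5 F [-5.6  0.7  1.1] grip 0.00
scene phase 20.7 shift [] rms 0.0006 n 308 red 67.0
cup (np.float32(0.5404972), np.float32(-0.2671371), np.float32(0.039254766))
```

Request:
send_rows([
  [0,0,1.5,0,-2.6,0,0],
  [0,0,1.5,0,-2.6,0,0],
  [0,0,1.5,0,-2.6,0,0],
])

```text
time_s: 18.0
position: [0.4984, -0.175, 0.0639]
tool_rot: [[0.407, -0.914, -0.001], [-0.914, -0.407, 0.0], [-0.001, 0.001, -1.0]]
wrist_force: [-7.2, 0.5, 1.7]
grip_width: 0.001
```

```bash
python3 l.py 19
```

```text
t 18.00 pos [ 0.4984 -0.175   0.0639] r 101.4mm phi 114.9 xang -66.0 F [-7.2  0.5  1.7] grip 0.00
scene phase 16.5 shift [] rms 0.0006 n 296 red 62.4
cup (np.float32(0.540469), np.float32(-0.26803792), np.float32(0.039165173))
```

Request:
send_rows([
  [0,0,1.5,0,-2.6,0,0],
  [0,0,1.5,0,-2.6,0,0],
  [0,0,1.5,0,-2.6,0,0],
])

```text
time_s: 18.42
position: [0.5057, -0.172, 0.0639]
tool_rot: [[0.334, -0.943, -0.001], [-0.943, -0.334, 0.0], [-0.001, 0.001, -1.0]]
wrist_force: [-3.8, 0.7, 0.4]
grip_width: -0.002
```

```bash
python3 l.py 20
```

```text
t 18.43 pos [ 0.5057 -0.172   0.0639] r 101.4mm phi 110.4 xang -70.5 F [-3.8  0.7  0.4] grip -0.00
scene phase 11.8 shift [] rms 0.0006 n 299 red 57.3
cup (np.float32(0.54081), np.float32(-0.26770344), np.float32(0.0392671))
```

Request:
send_rows([
  [0,0,1.5,0,-2.6,0,0],
  [0,0,1.5,0,-2.6,0,0],
  [0,0,1.5,0,-2.6,0,0],
])

```text
time_s: 18.85
position: [0.5138, -0.1698, 0.0641]
tool_rot: [[0.258, -0.966, 0.0], [-0.966, -0.258, -0.0], [0.0, -0.0, -1.0]]
wrist_force: [0.3, 1.3, -0.2]
grip_width: -0.007
```

```bash
python3 l.py 21
```

```text
t 18.85 pos [ 0.5138 -0.1698  0.0641] r 101.0mm phi 105.6 xang -75.0 F [ 0.3  1.3 -0.2] grip -0.01
scene phase 1.2 shift [] rms 0.0006 n 295 red 45.7
cup (np.float32(0.540537), np.float32(-0.2672814), np.float32(0.03901555))
```

Request:
send_rows([
  [0,0,0,0,0,0,0],
  [0,0,0,0,0,0,0],
  [0,0,0,0,0,0,0],
  [0,0,0,0,0,0,0],
  [0,0,0,0,0,0,0],
])

```text
time_s: 19.52
position: [0.5134, -0.1698, 0.064]
tool_rot: [[0.26, -0.966, 0.0], [-0.966, -0.26, -0.0], [0.0, 0.0, -1.0]]
wrist_force: [-0.4, 0.2, 0.1]
grip_width: -0.001
```

```bash
python3 l.py 22
```

```text
t 19.52 pos [ 0.5134 -0.1698  0.064 ] r 101.0mm phi 105.9 xang -74.9 F [-0.4  0.2  0.1] grip -0.00
scene phase 41.6 shift [] rms 0.0006 n 328 red 41.3
cup (np.float32(0.54114485), np.float32(-0.2675013), np.float32(0.039408676))
```

Third click: the wheel is 90.5° round. On to the fourth.

Request:
send_rows([
  [0,0,2,0.3,-3.5,0,0],
  [0,0,2,0.3,-3.5,0,0],
  [0,0,2,0.3,-3.5,0,0],
  [0,0,2,0.3,-3.5,0,0],
  [0,0,1.5,0,-2.6,0,0],
  [0,0,1.5,0,-2.6,0,0],
  [0,0,1.5,0,-2.6,0,0],
  [0,0,1.5,0,-2.6,0,0],
])

```text
time_s: 20.58
position: [0.5372, -0.167, 0.0639]
tool_rot: [[0.017, -1.0, -0.001], [-1.0, -0.017, 0.0], [-0.0, 0.001, -1.0]]
wrist_force: [-2.2, 1.1, 1.8]
grip_width: 0.003
```

```bash
python3 l.py 23
```

```text
t 20.57 pos [ 0.5372 -0.167   0.0639] r 100.0mm phi 92.1 xang -89.0 F [-2.2  1.1  1.8] grip 0.00
scene phase 38.6 shift [] rms 0.0006 n 302 red 38.1
cup (np.float32(0.5404171), np.float32(-0.2675944), np.float32(0.039085858))
```

Request:
send_rows([
  [0,0,1.5,0,-2.6,0,0],
  [0,0,1.5,0,-2.6,0,0],
  [0,0,1.5,0,-2.6,0,0],
])

```text
time_s: 21.0
position: [0.5455, -0.167, 0.0639]
tool_rot: [[-0.061, -0.998, -0.0], [-0.998, 0.061, 0.0], [-0.0, 0.0, -1.0]]
wrist_force: [-4.8, 3.2, 1.5]
grip_width: 0.001
```

```bash
python3 l.py 24
```

```text
t 21.00 pos [ 0.5455 -0.167   0.0639] r 100.1mm phi 87.4 xang -93.5 F [-4.8  3.2  1.5] grip 0.00
scene phase 33.8 shift [] rms 0.0006 n 319 red 32.6
cup (np.float32(0.53954226), np.float32(-0.2671611), np.float32(0.03920358))
```

Request:
send_rows([
  [0,0,1.5,0,-2.6,0,0],
  [0,0,1.5,0,-2.6,0,0],
  [0,0,1.5,0,-2.6,0,0],
])

```text
time_s: 21.42
position: [0.5531, -0.1676, 0.064]
tool_rot: [[-0.139, -0.99, -0.001], [-0.99, 0.139, 0.001], [-0.001, 0.001, -1.0]]
wrist_force: [-6.2, 3.6, 0.5]
grip_width: 0.0
```

```bash
python3 l.py 25
```

```text
t 21.43 pos [ 0.5531 -0.1676  0.064 ] r 100.1mm phi 83.0 xang -98.0 F [-6.2  3.6  0.5] grip 0.00
scene phase 29.4 shift [] rms 0.0006 n 306 red 28.8
cup (np.float32(0.5402613), np.float32(-0.26641726), np.float32(0.039525058))
```

Request:
send_rows([
  [0,0,1.5,0,-2.6,0,0],
  [0,0,1,0,-1.7,0,0],
])

```text
time_s: 21.72
position: [0.5571, -0.1681, 0.0639]
tool_rot: [[-0.182, -0.983, -0.001], [-0.983, 0.182, 0.001], [-0.001, 0.001, -1.0]]
wrist_force: [-4.4, 4.6, 2.0]
grip_width: 0.003
```

```bash
python3 l.py 26
```

```text
t 21.73 pos [ 0.5571 -0.1681  0.0639] r 100.2mm phi 80.8 xang -100.5 F [-4.4  4.6  2. ] grip 0.00
scene phase 27.1 shift [] rms 0.0006 n 319 red 26.3
cup (np.float32(0.5395915), np.float32(-0.26695263), np.float32(0.039340083))
```

Request:
send_rows([
  [0,0,1.5,0,-2.6,0,0],
  [0,0,1.5,0,-2.6,0,0],
])

```text
time_s: 22.02
position: [0.563, -0.1697, 0.0641]
tool_rot: [[-0.233, -0.972, 0.001], [-0.972, 0.233, -0.001], [0.0, -0.001, -1.0]]
wrist_force: [0.5, 0.8, -0.0]
grip_width: -0.002
```

```bash
python3 l.py 27
```

```text
t 22.02 pos [ 0.563  -0.1697  0.0641] r 99.7mm phi 77.2 xang -103.5 F [ 0.5  0.8 -0. ] grip -0.00
scene phase 23.2 shift [] rms 0.0006 n 330 red 22.1
cup (np.float32(0.54002905), np.float32(-0.26665583), np.float32(0.039194267))
```

Request:
send_rows([
  [0,0,0,0,0,0,0],
  [0,0,0,0,0,0,0],
  [0,0,0,0,0,0,0],
  [0,0,0,0,0,0,0],
])

```text
time_s: 22.58
position: [0.5626, -0.1696, 0.064]
tool_rot: [[-0.232, -0.973, -0.0], [-0.973, 0.232, -0.0], [0.0, -0.0, -1.0]]
wrist_force: [1.1, -0.1, 0.3]
grip_width: -0.0
```

```bash
python3 l.py 28
```

```text
t 22.57 pos [ 0.5626 -0.1696  0.064 ] r 99.7mm phi 77.5 xang -103.4 F [ 1.1 -0.1  0.3] grip -0.00
scene phase 8.1 shift [] rms 0.0006 n 352 red 6.6
cup (np.float32(0.54016864), np.float32(-0.26662284), np.float32(0.039504696))
```

Fourth stop is at about 124°. On to the fifth, gently.

Request:
send_rows([
  [0,0,2,0,-3.5,0,0],
  [0,0,2,0,-3.5,0,0],
  [0,0,2,0,-3.5,0,0],
  [0,0,2,0,-3.5,0,0],
  [0,0,2,0,-3.5,0,0],
  [0,0,2,0,-3.5,0,0],
  [0,0,1.5,0,-2.6,0,0],
  [0,0,1.5,0,-2.6,0,0],
  [0,0,1.5,0,-2.6,0,0],
])

```text
time_s: 23.75
position: [0.5893, -0.1796, 0.064]
tool_rot: [[-0.5, -0.866, -0.001], [-0.866, 0.5, 0.0], [-0.0, 0.001, -1.0]]
wrist_force: [-2.1, 1.8, 1.7]
grip_width: 0.002
```

```bash
python3 l.py 29
```

```text
t 23.75 pos [ 0.5893 -0.1796  0.064 ] r 99.8mm phi 61.0 xang -120.0 F [-2.1  1.8  1.7] grip 0.00
scene phase 6.9 shift [] rms 0.0007 n 339 red 5.9
cup (np.float32(0.5395519), np.float32(-0.26738095), np.float32(0.03912758))
```

Request:
send_rows([
  [0,0,1,0,-1.7,0,0],
  [0,0,1,0,-1.7,0,0],
  [0,0,1,0,-1.7,0,0],
  [0,0,1,0,-1.7,0,0],
])

```text
time_s: 24.3
position: [0.595, -0.1829, 0.0639]
tool_rot: [[-0.559, -0.829, -0.001], [-0.829, 0.559, 0.001], [-0.0, 0.001, -1.0]]
wrist_force: [-3.9, 3.8, 2.1]
grip_width: -0.002
```

```bash
python3 l.py 30
```

```text
t 24.30 pos [ 0.595  -0.1829  0.0639] r 99.9mm phi 57.3 xang -124.0 F [-3.9  3.8  2.1] grip -0.00
scene phase 3.3 shift [] rms 0.0006 n 327 red 1.8
cup (np.float32(0.5396055), np.float32(-0.2671368), np.float32(0.039118916))
```

Request:
send_rows([
  [0,0,1,0,-1.7,0,0],
  [0,0,1,0,-1.7,0,0],
  [0,0,1,0,-1.7,0,0],
  [0,0,1,0,-1.7,0,0],
])

```text
time_s: 24.85
position: [0.6004, -0.1866, 0.0639]
tool_rot: [[-0.615, -0.788, -0.001], [-0.788, 0.615, 0.001], [-0.0, 0.002, -1.0]]
wrist_force: [-5.2, 6.1, 3.1]
grip_width: 0.001
```

```bash
python3 l.py 31
```

```text
t 24.85 pos [ 0.6004 -0.1866  0.0639] r 100.0mm phi 53.5 xang -128.0 F [-5.2  6.1  3.1] grip 0.00
scene phase 44.4 shift [] rms 0.0006 n 332 red -2.1
cup (np.float32(0.53978753), np.float32(-0.2672333), np.float32(0.03919322))
```

Request:
send_rows([
  [0,0,1,0,-1.7,0,0],
  [0,0,1,0,-1.7,0,0],
])

```text
time_s: 25.15
position: [0.6032, -0.1887, 0.0639]
tool_rot: [[-0.642, -0.767, -0.001], [-0.767, 0.642, 0.001], [-0.0, 0.002, -1.0]]
wrist_force: [-2.8, 4.0, 0.5]
grip_width: 0.0
```

```bash
python3 l.py 32
```

```text
t 25.15 pos [ 0.6032 -0.1887  0.0639] r 100.0mm phi 51.6 xang -130.0 F [-2.8  4.   0.5] grip 0.00
scene phase 42.2 shift [] rms 0.0006 n 347 red -4.2
cup (np.float32(0.5403777), np.float32(-0.26675072), np.float32(0.039235875))
```

Turned about 135°. The force is falling, so it's near the half-way point. A small step, then hold.

Request:
send_rows([
  [0,0,1,0,-1.7,0,0],
  [0,0,1,0,-1.7,0,0],
  [0,0,0,0,0,0,0],
  [0,0,0,0,0,0,0],
  [0,0,0,0,0,0,0],
])

```text
time_s: 25.82
position: [0.606, -0.1916, 0.0641]
tool_rot: [[-0.668, -0.744, 0.0], [-0.744, 0.668, -0.0], [0.0, -0.0, -1.0]]
wrist_force: [-0.3, -1.0, 0.3]
grip_width: -0.002
```

```bash
python3 l.py 33
```

```text
t 25.82 pos [ 0.606  -0.1916  0.0641] r 99.5mm phi 49.2 xang -131.9 F [-0.3 -1.   0.3] grip -0.00
scene phase 32.2 shift [] rms 0.0006 n 350 red -14.6
cup (np.float32(0.5402439), np.float32(-0.2670289), np.float32(0.039234072))
```

Request:
send_rows([
  [0,0,0,0,0,0,0],
  [0,0,0,0,0,0,0],
  [0,0,0,0,0,0,0],
  [0,0,0,0,0,0,0],
])

```text
time_s: 26.38
position: [0.606, -0.1915, 0.064]
tool_rot: [[-0.668, -0.744, -0.0], [-0.744, 0.668, -0.0], [0.0, -0.0, -1.0]]
wrist_force: [-0.0, -1.1, -0.0]
grip_width: 0.002
```

```bash
python3 l.py 34;python3 -c "
from h import *
look('side','d34');look('wrist','w34')"
```

```text
t 26.38 pos [ 0.606  -0.1915  0.064 ] r 99.6mm phi 49.3 xang -131.9 F [-0.  -1.1 -0. ] grip 0.00
scene phase 32.0 shift [] rms 0.0006 n 352 red -14.9
cup (np.float32(0.540069), np.float32(-0.2670514), np.float32(0.03921897))
side phase 32.1 shift [] rms 0.0008 n 375 red -13.9
cup (np.float32(0.54147243), np.float32(-0.2658112), np.float32(0.039993074))
wrist phase 32.1 shift [] rms 0.0009 n 1666 red -11.6
cup (np.float32(0.543494), np.float32(-0.26593646), np.float32(0.038913157))
```

It's resting at 145.1°, just short of the detent centre at 148° (friction). I'll nudge it gently to the middle.

Request:
send_rows([
  [0,0,2,0,-3.5,0,0],
  [0,0,2,0,-3.5,0,0],
  [0,0,1.5,0,-2.6,0,0],
  [0,0,1,0,-1.7,0,0],
  [0,0,1,0,-1.7,0,0],
  [0,0,0.5,0,-0.9,0,0],
  [0,0,0.5,0,-0.9,0,0],
  [0,0,0.5,0,-0.9,0,0],
  [0,0,0,0,0,0,0],
])

```text
time_s: 27.65
position: [0.617, -0.2028, 0.064]
tool_rot: [[-0.776, -0.63, -0.0], [-0.63, 0.776, -0.0], [0.0, -0.0, -1.0]]
wrist_force: [-0.7, 0.2, -0.4]
grip_width: -0.003
```

```bash
python3 l.py 35;python3 -c "
from h import *
look('side','d35')"
```

```text
t 27.65 pos [ 0.617  -0.2028  0.064 ] r 99.5mm phi 40.2 xang -140.9 F [-0.7  0.2 -0.4] grip -0.00
scene phase 28.2 shift [] rms 0.0006 n 329 red -18.8
cup (np.float32(0.5398354), np.float32(-0.26700893), np.float32(0.038908463))
side phase 28.0 shift [] rms 0.0008 n 325 red -17.9
cup (np.float32(0.5410975), np.float32(-0.26565862), np.float32(0.039893374))
```

Now at 149.0° (2.60 rad), within the band. I'll back off to mid-gap, lift and check.

Request:
send_rows([
  [0,0,-3,0,5.2,0,0],
  [0,0,-3,0,5.2,0,0],
  [0,0,-3,0,5.2,0,0],
  [0,0,0,0,0,0,0],
  [0,0,0,0,0,-15,0],
  [0,0,0,0,0,-40,0],
  [0,0,0,0,0,-50,0],
  [0,0,0,0,0,-50,0],
  [0,0,0,0,0,0,0],
  [0,0,0,0,0,0,0],
])

```text
time_s: 29.0
position: [0.6064, -0.1912, 0.2193]
tool_rot: [[-0.669, -0.743, 0.0], [-0.743, 0.669, -0.0], [-0.0, -0.0, -1.0]]
wrist_force: [0.1, -0.4, -0.4]
grip_width: -0.0
```

```bash
python3 l.py 36;python3 - <<'E'
from h import *
look('side','d36');look('wrist','w36')
W=cloud('scene',None,np.load('pics/s36.npz')['d'])
for nm,(x0,y0,x1,y1) in dict(beaker=(230,143,258,200),bowl=(155,173,205,210),egg=(210,198,234,226)).items():
    b=W[y0:y1,x0:x1].reshape(-1,3);b=b[b[:,2]>.02];print(nm,np.nanpercentile(b,[2,98],axis=0).round(3).tolist())
p=np.load('pics/s36.npz')['p'];q=np.load('pics/w36.npz')['p']
cv2.imwrite('pics/c36.png',np.hstack([cv2.resize(p,(400,300)),cv2.resize(q,(400,300))])[:,:,::-1])
E
```

```text
t 29.00 pos [ 0.6064 -0.1912  0.2193] r 100.1mm phi 49.2 xang -132.0 F [ 0.1 -0.4 -0.4] grip -0.00
scene phase 28.2 shift [] rms 0.0006 n 342 red -18.3
cup (np.float32(0.5402011), np.float32(-0.2669515), np.float32(0.03910482))
side phase 28.3 shift [] rms 0.0008 n 367 red -17.5
cup (np.float32(0.5413586), np.float32(-0.26603422), np.float32(0.040039156))
wrist phase 28.5 shift [] rms 0.0016 n 1557 red -15.3
cup (np.float32(0.5423275), np.float32(-0.26465032), np.float32(0.03926122))
beaker [[0.565, 0.018, 0.022], [0.77, 0.238, 0.147]]
bowl [[0.366, 0.065, 0.021], [0.48, 0.183, 0.058]]
egg [[0.444, -0.062, 0.02], [0.489, -0.015, 0.04]]
```

View pics/c36.png

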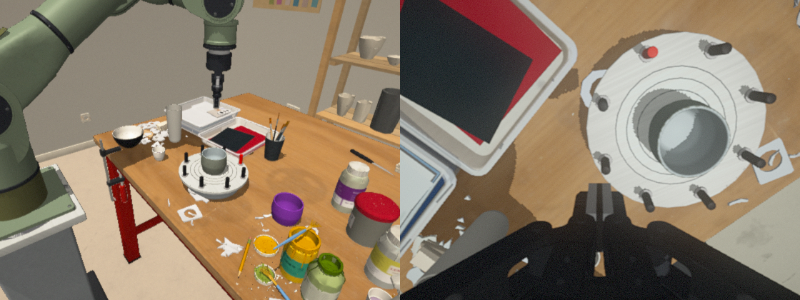

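The final views show the cup upright and centred on the wheel, the red post at about −17° and the gripper clear above. The bystanders haven't moved. Handing in.

```bash
python3 -c "
from cell import r
print(r.close_job())"
```

```text
the job is handed in; nothing more can be done
None
```

I pushed the wheel clockwise with the closed fingers behind one post and handed the job in with it resting in what I take to be the fifth stop. The time was 29 s of the 58 s allowed; no verdict was reported.

**Last checks**
- **Wheel angle:** the scene and side cameras put it at about 148.8–148.9° (about 2.60 rad) against the 2.523–2.643 band. It stayed within about 0.3° after I backed off and lifted clear. The wrist camera read 148.6°.
- **Cup:** upright, and within about 1–2.5 mm of the wheel's centre, depending on the camera.
- **Bystanders:** the beaker, black bowl and egg cup were unchanged to about 1 mm.
- **Contact:** the gripper was 0.22 m up, with the wrist force at noise level.

**What failed or disagreed**
- **First pass missed:** the fingertips were about 25–30 mm higher than the stated tool geometry, so they passed over the post without touching it. I lowered the tool 22 mm and started again.
- **Short rests:** the wheel did not always settle at the centre of a stop. After the second click it first rested at 49° and later at 61°. After the fifth it rested at 145.1°, so I nudged it forward about 4°.
- **Click count:** because of these short rests, I did not cleanly count five separate clicks. I confirmed the fifth stop by the absolute angle.
- **Push force:** it peaked at about 15 N on the first click, more than the 4–8 N described, and at about 6–8 N on the later ones.

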